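Line up the bottles by height on the bottle rail

ROBOT

A 6-joint arm with a two-finger parallel gripper is mounted at the origin on a cart in front of the work surface, level with it; the furniture and walls round the work are solid. World frame = base frame: x ahead of the robot, y to its left, z up, the work surface at z = 0. Lengths are in m, angles in rad, forces in N, time in s.
With the tool pointing down it reaches from about 0.275 to 0.85 m from the base axis. Payload 19 kg.
Tool frame: the origin (TCP) lies at the very end of the fingers, on their centre line; the grasp point (between the pads) lies 19 mm behind it; z points along the fingers, y is the line along which they close (so a half turn about z gives the same grasp; the last joint's range is limited). The gripper opens to 85 mm and grips with 20 to 120 N. Pads are 22 mm wide; open, the fingers measure 114 mm over their backs; the gripper's body (76 mm by 85 mm) begins 54 mm behind the grasp point. The pads swing forward as they close: fully open they stand 13 mm farther back than shut.
Start: joints at [0.98, 0.15, 1.437, -0, 1.554, -0.134], TCP at [0.254, 0.516, 0.231] pointing down, gripper open.
Joint ranges: [-2.8, 2.8], [-0.68, 2.1], [0.12, 2.68], [-1.39, 4.53], [0.16, 2.79], [-2.81, 2.81]. Speed limits (rad/s): [1.89, 1.89, 2.22, 3.01, 3.01, 3.01].

INTERFACE

Orientations are given as a 3x3 rotation matrix whose columns are the frame's x, y, z axes.
In Python, from station import r gives the robot as it stands.
- The arm moves only by the shell command python3 -m creep 'ROWS' [FORCE]. ROWS is a JSON object of lists of equal length, an entry for each row: "offset": the shift along the tool's x, y, z in mm, a list of three; "rotation": the turn, a rotation vector about the tool's x, y, z in degrees, a list of three; "fingers": the finger opening in mm, from 0 to 85.4. A call has 1 to 20 rows; each row shifts and turns the commanded pose from where the row before left it, along the tool's axes as they then stand; what a row does not reach is not made up. A row lasts 1/8 s, in which the tool goes at most 62.5 mm and 10.7 degrees, less where a joint would pass 70% of its speed; a pose out of reach is approached as far as the arm can. A call with a gripper value outside its range is refused whole. The fingers move at their own pace and stop on an object; FORCE is the grip in N (left out, the last holds). Time passes only in rows, so rows that do not move let the fingers close. It gives the time, the measured TCP pose, the force, the opening and the grip force at its end, in the units of the state.
- r.get_state(): the state, without advancing time (a new reading comes with each control period).
- r.grab_frame(name): name is "scene" or "top" or "wrist"; returns a dict with "pixels" (400x640x3 uint8, red, green, blue), "depth" (400x640 float32, m along the optical axis (not along the pixel's ray), 0 where there is no reading), "vfov" (degrees; the focal length in pixels is half the picture's height over the tangent of half this angle, whatever the lens; pixels are square), "cx", "cy" (the principal point, pixels), "world_from_camera" (4x4, takes a point from camera to world coordinates). Camera axes: x right, y down, z forward; pixel columns grow to the right and rows downward; lengths in m; the calibration is good to about 2 mm. A picture is of the moment at which its call begins.
- r.finish_job(): hands the job in; it is judged then, once.
The state is a dict: "time_s": time; "joints": joint angles; "qvel": joint speeds; "effort": joint torques, N m; "position": TCP position; "orientation": TCP orientation; "force": force on the tool from outside, world axes, zero at the start; "wrist_torque": the same for the moment, N m; "grip_width": finger opening in m; "grip_force": force on a finger pad.
Only numpy, scipy, OpenCV 4.12 (cv2) and the standard library are available. Lean on these libraries where they do the work, as an engineer would, in place of code of your own. Each camera call takes 0.05 s, during which the arm holds its last target. There are 200 camera calls.

TASK

Stand the four containers standing around the plywood strip (red aerosol can, aluminium flask, green oil bottle, jar with the yellow lid) upright on the strip's four rubber pads, one in the middle of each pad, in order of height: the tallest on the pad next to the red end block, then down step by step to the shortest at the other end. Do not knock over or drop any of them, and leave the grease tub, the bell and the red tin where they are.

Things in the scene. Friction and masses are not known exactly. Their poses are not given: they have to be found in the camera images.
- aerosol_mid (a point): Red aerosol can, 198 mm tall with its nozzle, straight round body 59 mm across up to about 184 mm (chamfered near the top), about 0.25 kg, upright and loose. The point is its centre, 99 mm above its foot; z is up along the can. (Not the fixed can at the back behind the blue-lidded tub.)
- flask_mid (a point): Plain aluminium flask with a blue band and a black screw cap, 160 mm tall, round body 50 mm across, straight up to 126 mm above its foot, cap 31 mm across above that; about 0.15 kg, upright and loose. The point is its centre, 80 mm above its foot; z is up along the flask.
- oil_mid (a point): Green squeeze bottle with a red pointed nozzle, 123 mm tall, round body 42 mm across up to 84 mm above its foot (round shoulder at its top), thin nozzle above; about 0.09 kg, rigid, upright and loose. The point is on its axis, 61.5 mm above its foot; z is up along the bottle.
- jar_mid (a point): Clear jar with a mustard-yellow lid, 100 mm tall, about 45 mm across from foot to lid, the lid being the top 20 mm; about 0.11 kg, upright and loose. The point is its centre, 50 mm above its foot; z is up along the jar.
- pad_1: one of four fixed round dark rubber pads (72 mm across, with a slightly paler middle) in a straight row on a low plywood strip; pads are 105 mm apart, centre to centre; this one is at the +y end of the row. The origin is the centre of its underside, 12 mm above the bench; things stand on its top, 3.4 mm above the origin. The row runs along its y axis.
- pad_2: one of four fixed round dark rubber pads (72 mm across, with a slightly paler middle) in a straight row on a low plywood strip; pads are 105 mm apart, centre to centre; second from the +y end. The origin is the centre of its underside, 12 mm above the bench; things stand on its top, 3.4 mm above the origin. The row runs along its y axis.
- pad_3: one of four fixed round dark rubber pads (72 mm across, with a slightly paler middle) in a straight row on a low plywood strip; pads are 105 mm apart, centre to centre; third from the +y end. The origin is the centre of its underside, 12 mm above the bench; things stand on its top, 3.4 mm above the origin. The row runs along its y axis.
- pad_4: one of four fixed round dark rubber pads (72 mm across, with a slightly paler middle) in a straight row on a low plywood strip; pads are 105 mm apart, centre to centre; this one is at the -y end of the row. The origin is the centre of its underside, 12 mm above the bench; things stand on its top, 3.4 mm above the origin. The row runs along its y axis.
- red_block: Fixed red block, 90 x 26 x 30 mm, across one end of the plywood strip (490 x 100 x 12 mm), in line with the pads, its centre 70.5 mm from that of the nearest pad; a like white block sits at the other end, and the two change places from start to start. The red one marks the end for the tallest container. Its origin is the centre of its underside, 12 mm above the bench.
- grease_tub_mid (a point): Blue grease tub, 72 mm across, 62 mm tall, loose; the point is its centre, 31 mm up. A bystander: leave it where it is. It stands by the bench vice, which is fixed: x 0.52 to 0.72, y -0.26 to -0.10, 0.13 m tall.
- bell_mid (a point): White-grey domed handlebar bell, 53 x 66 x 31 mm, loose; the point is its centre, 15 mm up. A bystander: leave it where it is. To its right a fixed filing cabinet fills everything with y below -0.44 and x above 0.36, up to 0.46 m.
- patch_tin_mid (a point): Flat red tin, 57 x 92 x 20 mm, loose; the point is its centre, 10 mm up. A bystander: leave it where it is. Behind it is a fixed small-parts cabinet: x above 0.67, y 0.13 to 0.42, 0.24 m tall.

How it is judged:
By the outcome, as a careful person would: the job done as asked, in the order asked, and still so for the second after the job is handed in, with the robot touching nothing.
It also fails if it takes over 118 s, if anything falls off the work surface, if the arm or the gripper's body presses on something with over 40 N, if the wrist force passes 120 N, or if a joint passes its speed limit or range.

## Working session

There is one attempt and no reset: what is moved stays moved. The work goes in short steps, Python scripts to look and compute and a shell command to move; the robot and the scene stay as the last step left them, time stands still between calls to the robot, and variables do not carry over. Pictures are saved under pics/ and viewed, at most 17 in all, crops included, and the job is handed in when it is done.

```bash
ls; mkdir -p pics; cat > h.py <<'E'
import numpy as np, cv2
from station import r
def save(n,f,c=None,s=1):
    im=f["pixels"][:,:,::-1]
    if c: im=im[c[1]:c[3],c[0]:c[2]]
    cv2.imwrite("pics/"+n+".png",cv2.resize(im,None,fx=s,fy=s,interpolation=cv2.INTER_CUBIC))
def pt(f,u,v,z=None):
    F=200/np.tan(np.radians(f["vfov"])/2);T=f["world_from_camera"]
    d=np.array([(u-f["cx"])/F,(v-f["cy"])/F,1.]);
    if z is None: return T[:3,:3]@(d*f["depth"][int(v),int(u)])+T[:3,3]
    w=T[:3,:3]@d; return T[:3,3]+w*(z-T[2,3])/w[2]
E
python3 - <<'E'
from h import *
import pickle
for n in("top","scene"):
    f=r.grab_frame(n);save(n+"1",f);pickle.dump(f,open(n+"1.pkl","wb"));print(f["vfov"],f["cx"],f["cy"],f["world_from_camera"].round(3))
s=r.get_state();print(s)
E
```

```text
pics
50.010955481668475 316.5365393077171 201.39917862965677 [[ 2.900e-02 -9.830e-01  1.790e-01  3.530e-01]
 [-1.000e+00 -2.900e-02 -1.000e-03 -1.100e-02]
 [ 7.000e-03 -1.790e-01 -9.840e-01  1.248e+00]
 [ 0.000e+00  0.000e+00  0.000e+00  1.000e+00]]
48.5608909834012 325.5591847713777 200.03249097699415 [[ 0.899 -0.287  0.33   0.078]
 [-0.437 -0.601  0.669 -0.984]
 [ 0.006 -0.746 -0.666  1.041]
 [ 0.     0.     0.     1.   ]]
{'time_s': 0.1, 'joints': array([ 9.80007441e-01,  1.50916141e-01,  1.43794420e+00, -3.16974064e-05,
        1.55379662e+00, -1.34009912e-01]), 'qvel': array([ 1.59828505e-03,  3.86325293e-05, -6.23665505e-04,  6.44343728e-04,
        1.60438354e-04,  1.67209159e-03]), 'effort': array([ 5.71534605e-03, -7.14366031e+01, -5.71796322e+01,  1.09993448e-04,
        7.26719212e-03,  6.40297390e-05]), 'position': array([0.25351861, 0.51585085, 0.23075847]), 'orientation': array([[-8.97478029e-01,  4.41058802e-01, -5.66515810e-04],
       [ 4.41059152e-01,  8.97477583e-01, -9.01562494e-04],
       [ 1.10793167e-04, -1.05899951e-03, -9.99999433e-01]]), 'force': array([0.01989996, 0.04083964, 0.07909188]), 'wrist_torque': array([ 0.01538114, -0.02685418,  0.00195309]), 'grip_force': 0.0, 'grip_width': 0.08512917173821255}
```

View pics/top1.png

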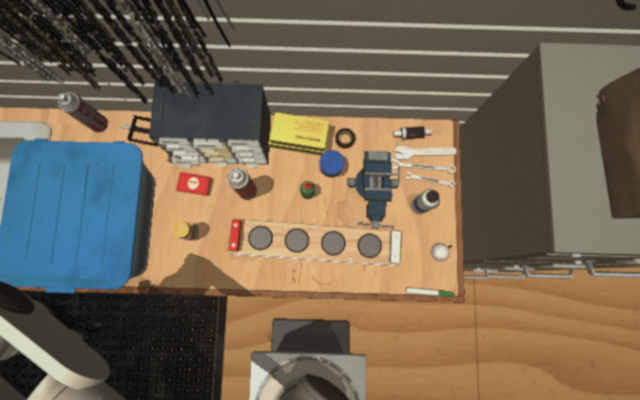

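View pics/scene1.png

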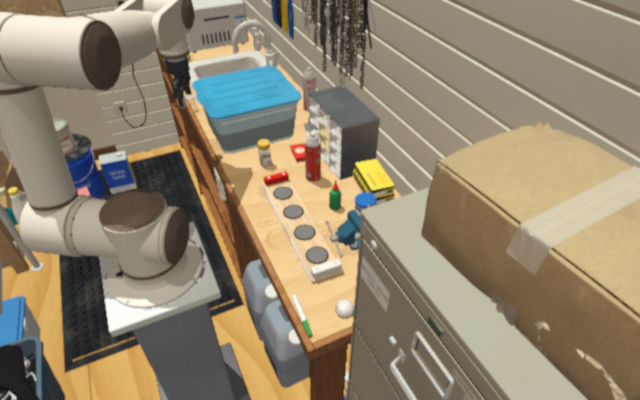

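The top view shows the red block at the +y end (236,235), pads at about (261,238), (297,240), (333,243) and (370,245), the jar at (184,231), the aerosol at (240,180), the oil bottle at (307,189) and the flask at (427,199). The scene view agrees. I'll enlarge the top view.

```bash
python3 - <<'E'
from h import *
import pickle
f=pickle.load(open("top1.pkl","rb"));save("top1c",f,(165,140,465,300),2.66)
E
```

```text
(no output)
```

View pics/top1c.png

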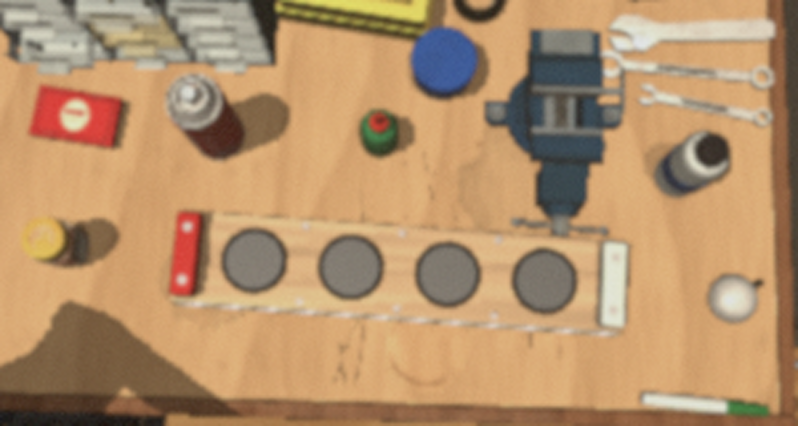

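Enlarged crop: pads at (254,260), (351,267), (448,274) and (544,281). Tops: aerosol nozzle (193,93), flask cap (713,147), oil tip (379,119), jar lid (44,238).

```bash
python3 - <<'E'
from h import *
import pickle
f=pickle.load(open("top1.pkl","rb"))
for n,u,v,z in [("p1",254,260,.0154),("p2",351,267,.0154),("p3",448,274,.0154),("p4",544,281,.0154),("red",186,254,.042),("aer",193,93,.195),("flask",713,147,.16),("oil",379,119,.12),("jar",44,238,.1),("tub",444,62,.062),("bell",733,297,.031)]:
    u=(u+.5)/2.66+164.5;v=(v+.5)/2.66+139.5
    print(n,pt(f,u,v,z).round(4),pt(f,u,v).round(4))
E
```

```text
p1 [0.4667 0.1459 0.0154] [0.4666 0.1457 0.0165]
p2 [0.4622 0.0409 0.0154] [0.4624 0.041  0.0129]
p3 [ 0.4577 -0.064   0.0154] [ 0.4578 -0.0641  0.0146]
p4 [ 0.4532 -0.1678  0.0154] [ 0.4532 -0.1678  0.0154]
red [0.4684 0.2147 0.042 ] [0.4687 0.2151 0.0398]
aer [0.6066 0.189  0.195 ] [0.6071 0.1893 0.193 ]
flask [ 0.5764 -0.3131  0.16  ] [ 0.5766 -0.3133  0.1593]
oil [0.6034 0.0137 0.12  ] [0.6033 0.0137 0.1202]
jar [0.4748 0.3478 0.1   ] [0.4746 0.3472 0.1017]
tub [ 0.681  -0.0528  0.062 ] [ 0.6813 -0.0528  0.0612]
bell [ 0.4408 -0.367   0.031 ] [ 0.4409 -0.3671  0.0308]
```

Depth and known heights agree to about 2 mm and the pads come out 105 mm apart. The red end is +y, so aerosol goes to pad 1, flask to pad 2, oil to pad 3 and jar to pad 4. I'll place the shortest first. Next I turn the fingers to close along world y (tool x = -X, y = Y, z = -Z) and hover over the jar.

```bash
python3 -m creep '{"offset":[[0,0,0],[0,0,0],[0,0,0],[-44,-34,0],[-44,-34,0],[-44,-34,0],[-44,-34,0],[-45,-32,0],[0,0,0]],"rotation":[[0,0,-8.7],[0,0,-8.7],[0,0,-8.8],[0,0,0],[0,0,0],[0,0,0],[0,0,0],[0,0,0],[0,0,0]],"fingers":[85,85,85,85,85,85,85,85,85]}' 40; python3 - <<'E'
from h import *
f=r.grab_frame("wrist");save("w1",f);print(f["world_from_camera"].round(3))
E
```

```text
time_s: 1.23
position: [0.4771, 0.3457, 0.2304]
orientation: [[-1.0, 0.003, -0.001], [0.003, 1.0, -0.001], [0.001, -0.001, -1.0]]
force: [-0.1, -0.2, -0.3]
grip_width: 0.085
grip_force: 0.0
[[ 0.003  0.949  0.315  0.397]
 [ 1.    -0.003 -0.001  0.347]
 [-0.     0.315 -0.949  0.372]
 [ 0.     0.     0.     1.   ]]
```

View pics/w1.png

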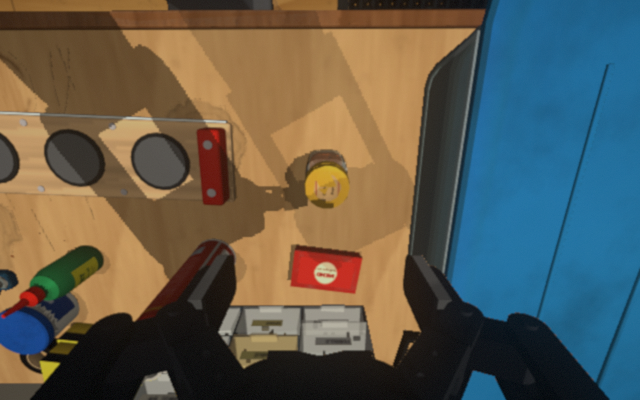

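The wrist view shows the jar lid centred at (326,186), clear between the fingers, with the red tin at (326,269).

```bash
python3 - <<'E'
from h import *
f=r.grab_frame("wrist")
print(pt(f,326,186,.1),pt(f,326,186),pt(f,160,160,.0154), pt(f,74,157,.0154))
E
```

```text
[0.47344166 0.35438444 0.1       ] [0.47306063 0.35435289 0.10134133] [0.46407572 0.15317237 0.0154    ] [0.46019588 0.04898958 0.0154    ]
```

Wrist and top disagree by about 7 mm in y. I'll use the finger tips and the scene camera to decide which is right.

```bash
python3 - <<'E'
from h import *
import pickle
f=r.grab_frame("wrist");print(f["cx"],f["cy"],f["vfov"],r.get_state()["position"])
for u,v in((232,262),(410,262),(228,280),(414,280)): print(pt(f,u,v).round(4))
g=pickle.load(open("scene1.pkl","rb"))
for u,v in((283,193),(293,211),(305,232),(317,255)): print("pad",pt(g,u,v,.0154).round(4))
save("sc1c",g,(235,120,355,290),3.5)
t=r.grab_frame("top");save("t2c",t,(165,180,325,290),5)
E
```

```text
319.26312049359655 198.70279134809712 68.31219388405542 [0.47424792 0.34835019 0.23101077]
[0.4697 0.3061 0.2459]
[0.4671 0.3915 0.2504]
[0.4738 0.3064 0.255 ]
[0.4714 0.3912 0.2587]
pad [0.4668 0.1445 0.0154]
pad [0.4626 0.0436 0.0154]
pad [ 0.4591 -0.064   0.0154]
pad [ 0.4525 -0.1688  0.0154]
```

View pics/sc1c.png

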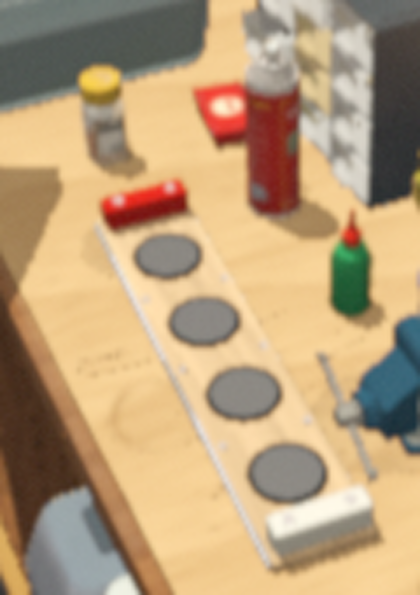

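View pics/t2c.png

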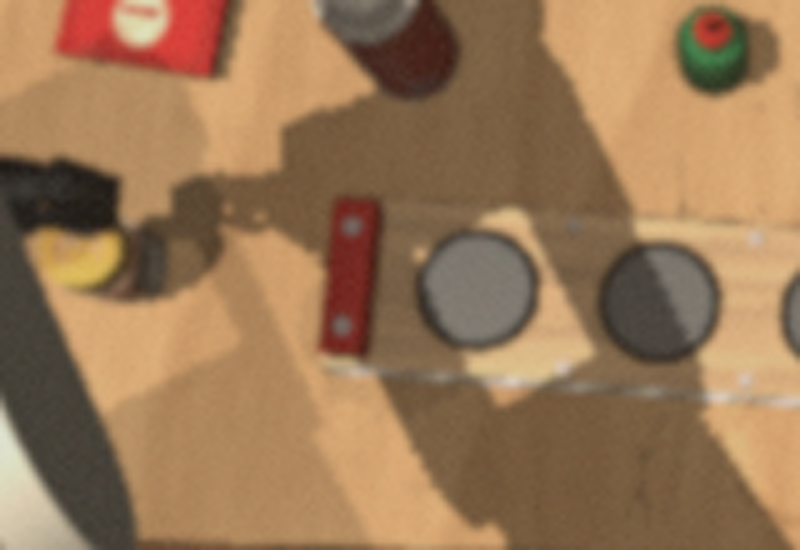

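The arm was still drifting when the first wrist picture was taken. Top and scene agree, so I'll re-measure the jar once now that it has settled.

```bash
cat >> h.py <<'E'
def blob(f,lo,hi,box):
    h=cv2.cvtColor(f["pixels"],cv2.COLOR_RGB2HSV);m=cv2.inRange(h,np.array(lo),np.array(hi));k=np.zeros_like(m);k[box[1]:box[3],box[0]:box[2]]=1
    n,_,s,c=cv2.connectedComponentsWithStats(m*k);i=1+s[1:,4].argmax();return s[i],c[i]
E
python3 - <<'E'
from h import *
f=r.grab_frame("wrist");b,c=blob(f,(20,130,90),(32,255,255),(280,130,380,230))
print(b,c,pt(f,*c,.1),pt(f,b[0]+b[2]/2-.5,b[1]+b[3]/2-.5,.1),r.get_state()["position"])
d=f["pixels"]; print(d[160,130:190].mean(), [tuple(d[160,x]) for x in (100,130,160,190)])
g=cv2.cvtColor(d,cv2.COLOR_RGB2GRAY); save("w2",f,(100,100,400,250),2.6)
E
```

```text
[301 165  44  43 998] [323.3747495  182.63226453] [0.4686553  0.35362061 0.1       ] [0.47201084 0.35279914 0.1       ] [0.47388599 0.34883326 0.23128922]
75.05 [(np.uint8(34), np.uint8(28), np.uint8(21)), (np.uint8(42), np.uint8(39), np.uint8(32)), (np.uint8(88), np.uint8(84), np.uint8(80)), (np.uint8(104), np.uint8(82), np.uint8(55))]
```

View pics/w2.png

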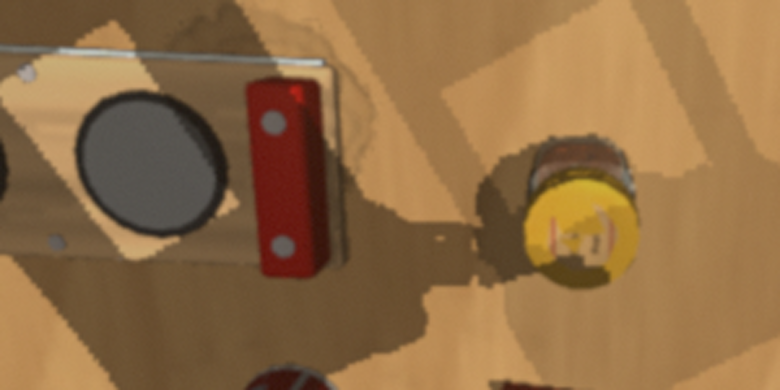

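The lid is at about (324,189) and the jar lies at x .474, y .348–.353. Closing along y will centre it. I'll descend and grip.

```bash
python3 -m creep '{"offset":[[0,1,40],[0,0,50],[0,0,50],[0,0,30],[0,0,15],[0,0,0],[0,0,0],[0,0,0],[0,0,0],[0,0,0],[0,0,0],[0,0,0]],"rotation":[[0,0,0],[0,0,0],[0,0,0],[0,0,0],[0,0,0],[0,0,0],[0,0,0],[0,0,0],[0,0,0],[0,0,0],[0,0,0],[0,0,0]],"fingers":[85,85,85,85,85,85,38,38,38,38,38,38]}' 35
```

```text
time_s: 2.98
position: [0.4752, 0.3494, 0.0473]
orientation: [[-1.0, -0.0, 0.001], [-0.0, 1.0, 0.001], [-0.001, 0.001, -1.0]]
force: [-0.0, 1.1, 7.6]
grip_width: 0.0434
grip_force: 34.7
```

```bash
python3 -m creep '{"offset":[[0,0,-20],[0,0,-40],[0,-20,-20],[2,-45,0],[2,-50,0],[2,-50,0],[2,-50,0],[3,-50,0],[3,-50,0],[3,-50,0],[3,-50,0],[2,-50,0],[0,-35,0],[0,-17,0],[0,0,0],[0,0,0],[0,0,0]],"rotation":[[0,0,0],[0,0,0],[0,0,0],[0,0,0],[0,0,0],[0,0,0],[0,0,0],[0,0,0],[0,0,0],[0,0,0],[0,0,0],[0,0,0],[0,0,0],[0,0,0],[0,0,0],[0,0,0],[0,0,0]],"fingers":[38,38,38,38,38,38,38,38,38,38,38,38,38,38,38,38,38]}'; python3 - <<'E'
from h import *
f=r.grab_frame("wrist");save("w3",f);g=r.grab_frame("top");save("t3",g,(165,140,465,300),2.66)
E
```

```text
time_s: 5.1
position: [0.453, -0.167, 0.1264]
orientation: [[-1.0, -0.002, 0.0], [-0.002, 1.0, -0.0], [-0.0, -0.0, -1.0]]
force: [-0.1, 0.8, -0.3]
grip_width: 0.0429
grip_force: 35.8
```

View pics/w3.png

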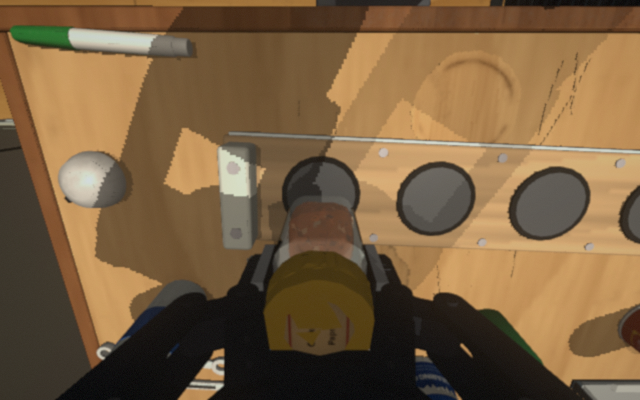

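The wrist view shows pad 4's visible edges at u 282–359 (centre ~320.5, v ~195), pad 3 at (436,199) and pad 2 at (549,203). The held jar is centred at about u 319–320.

```bash
python3 - <<'E'
from h import *
f=r.grab_frame("wrist");print(r.get_state()["position"],f["world_from_camera"][:3,3])
for u,v in((320.5,195),(436,199),(549,203)): print(pt(f,u,v,.0154).round(4))
print("lid",pt(f,319,345))
E
```

```text
[ 0.45304409 -0.16736548  0.12637712] [ 0.37324426 -0.16657993  0.26827663]
[ 0.4538 -0.1651  0.0154]
[ 0.4574 -0.0606  0.0154]
[0.4611 0.0426 0.0154]
lid [ 0.46183926 -0.16643783  0.17901527]
```

```bash
python3 -m creep '{"offset":[[0,1,30],[0,0,20],[0,0,8],[0,0,4],[0,0,1],[0,0,0],[0,0,0]],"rotation":[[0,0,0],[0,0,0],[0,0,0],[0,0,0],[0,0,0],[0,0,0],[0,0,0]],"fingers":[38,38,38,38,38,38,38]}'
```

```text
time_s: 6.12
position: [0.4531, -0.167, 0.0637]
orientation: [[-1.0, -0.0, 0.0], [-0.0, 1.0, -0.0], [-0.0, -0.0, -1.0]]
force: [0.1, -0.1, -2.3]
grip_width: 0.0432
grip_force: 35.8
```

```bash
python3 -m creep '{"offset":[[0,0,1],[0,0,0]],"rotation":[[0,0,0],[0,0,0]],"fingers":[38,38]}'
```

```text
time_s: 6.38
position: [0.4531, -0.167, 0.0626]
orientation: [[-1.0, -0.0, 0.0], [-0.0, 1.0, -0.0], [-0.0, -0.0, -1.0]]
force: [-0.9, 0.3, 5.8]
grip_width: 0.0432
grip_force: 35.9
```

```bash
python3 -m creep '{"offset":[[0,0,0],[0,0,0],[0,0,0],[0,0,-20],[0,0,-50],[0,0,-60],[0,30,-20],[-25,50,0],[-40,50,0],[-45,40,0],[-40,12,0],[0,0,0],[0,0,0],[0,0,0]],"rotation":[[0,0,0],[0,0,0],[0,0,0],[0,0,0],[0,0,0],[0,0,0],[0,0,0],[0,0,0],[0,0,0],[0,0,0],[0,0,0],[0,0,0],[0,0,0],[0,0,0]],"fingers":[70,70,70,70,70,85,85,85,85,85,85,85,85,85]}'; python3 - <<'E'
from h import *
f=r.grab_frame("wrist");save("w4",f);g=r.grab_frame("top");save("t4",g,(165,140,465,300),2.66)
import pickle;pickle.dump(f,open("w4.pkl","wb"));pickle.dump(g,open("t4.pkl","wb"))
E
```

```text
time_s: 8.12
position: [0.6013, 0.0135, 0.2126]
orientation: [[-1.0, 0.0, 0.0], [0.0, 1.0, -0.0], [-0.0, -0.0, -1.0]]
force: [-0.9, -1.0, 1.1]
grip_width: 0.085
grip_force: 0.0
```

View pics/w4.png

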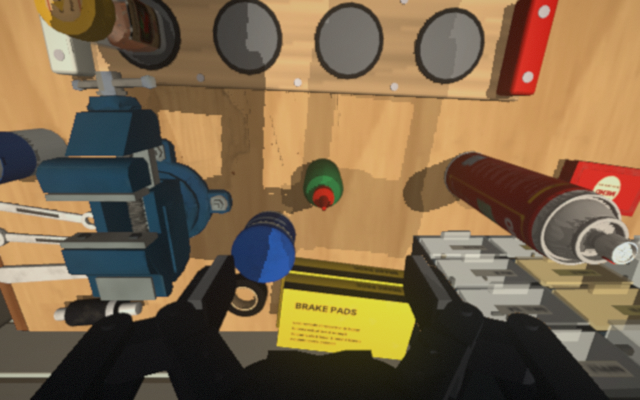

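The jar stands on pad 4 at the upper left. The oil nozzle tip is at about (322,208), with the body centred at (323,182) and clear of the fingers. The tub is at (264,247).

```bash
python3 - <<'E'
from h import *
import pickle
f=pickle.load(open("w4.pkl","rb"));print(f["world_from_camera"][:3,3])
print(pt(f,322,208,.122),pt(f,322,197,.1),pt(f,323,182,.07),pt(f,323,182))
E
```

```text
[0.52143114 0.01426567 0.35452668]
[0.60702619 0.01674426 0.122     ] [0.6044837  0.01694566 0.1       ] [0.59851941 0.01821099 0.07      ] [0.59647232 0.01810622 0.07755565]
```

```bash
python3 -m creep '{"offset":[[-2,1,40],[0,0,50],[0,0,40],[0,0,20],[0,0,8],[0,0,0],[0,0,0],[0,0,0],[0,0,0],[0,0,0],[0,0,0],[0,0,0]],"rotation":[[0,0,0],[0,0,0],[0,0,0],[0,0,0],[0,0,0],[0,0,0],[0,0,0],[0,0,0],[0,0,0],[0,0,0],[0,0,0],[0,0,0]],"fingers":[85,85,85,85,85,85,36,36,36,36,36,36]}' 30
```

```text
time_s: 9.72
position: [0.6044, 0.015, 0.0552]
orientation: [[-1.0, -0.001, 0.001], [-0.001, 1.0, -0.0], [-0.001, -0.0, -1.0]]
force: [-0.5, 1.0, 5.8]
grip_width: 0.0402
grip_force: 29.7
```

```bash
python3 -m creep '{"offset":[[0,0,-20],[0,0,-30],[15,0,-20],[40,-10,0],[45,-25,0],[35,-33,0],[12,-11,0],[0,0,0],[0,0,0],[0,0,25],[0,0,18],[0,0,8],[0,0,2],[0,0,0],[0,0,0]],"rotation":[[0,0,0],[0,0,0],[0,0,0],[0,0,0],[0,0,0],[0,0,0],[0,0,0],[0,0,0],[0,0,0],[0,0,0],[0,0,0],[0,0,0],[0,0,0],[0,0,0],[0,0,0]],"fingers":[36,36,36,36,36,36,36,36,36,36,36,36,36,36,36]}'
```

```text
time_s: 11.6
position: [0.4573, -0.0641, 0.0719]
orientation: [[-1.0, -0.001, 0.001], [-0.001, 1.0, -0.0], [-0.001, -0.0, -1.0]]
force: [1.0, 0.1, -1.9]
grip_width: 0.0397
grip_force: 30.6
```

```bash
python3 -m creep '{"offset":[[0,0,1.5],[0,0,0],[0,0,0],[0,0,0],[0,0,0],[0,0,-20],[0,0,-50],[0,0,-60],[0,0,-50],[0,0,-10],[0,0,0],[0,0,0],[0,0,0],[0,0,0],[0,0,0],[0,0,0],[0,0,0],[0,0,0],[0,0,0]],"rotation":[[0,0,0],[0,0,0],[0,0,0],[0,0,0],[0,0,0],[0,0,0],[0,0,0],[0,0,0],[0,0,0],[0,0,10],[0,0,10],[0,0,10],[0,0,10],[0,0,10],[0,0,10],[0,0,10],[0,0,10],[0,0,10],[0,0,0]],"fingers":[36,36,66,66,66,66,66,66,80,80,80,80,80,80,80,80,80,80,80]}'; python3 - <<'E'
from h import *
print(r.get_state()["joints"])
E
```

```text
time_s: 13.98
position: [0.4569, -0.0641, 0.2597]
orientation: [[-0.001, 1.0, -0.0], [1.0, 0.001, -0.0], [-0.0, -0.0, -1.0]]
force: [0.1, -0.3, -0.3]
grip_width: 0.0805
grip_force: 0.0
[-3.06485497e-01 -9.76753450e-02  1.63486761e+00 -8.59241805e-05
  1.60453162e+00 -3.07796222e-01]
```

```bash
python3 -m creep '{"offset":[[-40,25,0],[-45,30,0],[-45,30,0],[-40,25,0],[-16,10,0],[0,0,0],[0,0,0]],"rotation":[[0,0,0],[0,0,0],[0,0,0],[0,0,0],[0,0,0],[0,0,0],[0,0,0]],"fingers":[85,85,85,85,85,85,85]}'; python3 - <<'E'
from h import *
import pickle
f=r.grab_frame("wrist");pickle.dump(f,open("w5.pkl","wb"));g=r.grab_frame("top");s=r.grab_frame("scene")
save("w5",f,None,1);save("t5",g,(250,130,570,400),1.8);
a=[cv2.imread("pics/w5.png"),s["pixels"][:,:,::-1],g["pixels"][:,:,::-1]]
a=[cv2.resize(x,(480,300)) for x in a[:1]]+[cv2.resize(a[1][100:400,240:640],(400,300)),a[2][150:375,290:590]]
c=np.zeros((600,800,3),np.uint8);c[:300,:400]=a[0][:,40:440];c[:300,400:]=a[1];c[300:,:400]=cv2.resize(a[2],(400,300));cv2.imwrite("pics/m5.png",c)
E
```

```text
time_s: 14.85
position: [0.5768, -0.2495, 0.2598]
orientation: [[-0.003, 1.0, -0.0], [1.0, 0.003, 0.0], [0.0, -0.0, -1.0]]
force: [-0.0, -0.1, -0.7]
grip_width: 0.085
grip_force: 0.0
```

View pics/m5.png

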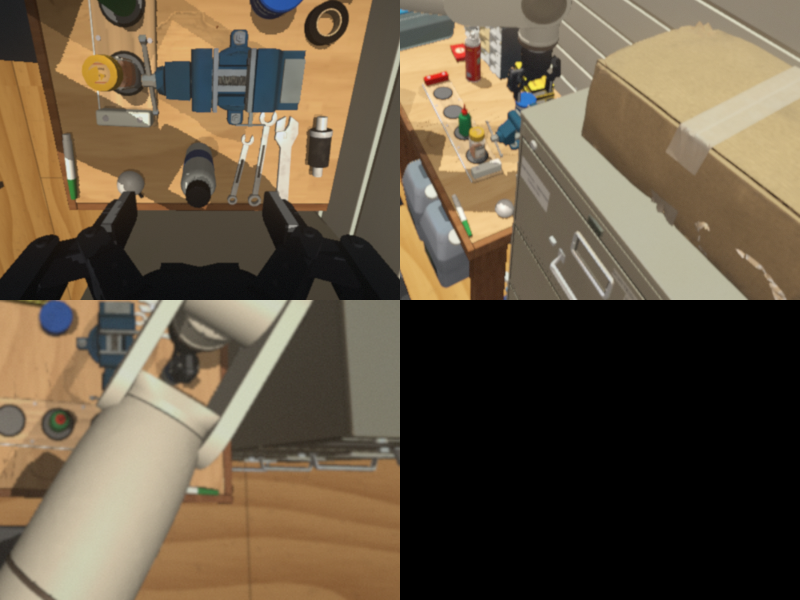

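Jar on pad 4 and oil on pad 3 both stand upright. The wrist view shows the flask cap at original pixel (316,257), between the fingers. The top view shows the forearm and wrist hanging over the -y side, so I'll measure clearance to the cabinet with depth.

```bash
python3 - <<'E'
from h import *
import pickle
f=pickle.load(open("w5.pkl","rb"));print(f["world_from_camera"][:3,3],pt(f,316,257,.16),pt(f,316,257),r.get_state()["joints"].round(3))
for n in("top","scene"):
    g=r.grab_frame(n);F=200/np.tan(np.radians(g["vfov"])/2);v,u=np.mgrid[:400,:640];d=g["depth"]
    P=np.stack([(u-g["cx"])/F*d,(v-g["cy"])/F*d,d],-1).reshape(-1,3)@g["world_from_camera"][:3,:3].T+g["world_from_camera"][:3,3]
    P=P[d.ravel()>0]
    for z in np.arange(.24,.9,.06):
        for x0 in (.3,.4,.5,.6):
            Q=P[(abs(P[:,2]-z)<.03)&(P[:,0]>x0)&(P[:,0]<x0+.1)&(P[:,1]>-.43)&(P[:,1]<-.05)]
            if len(Q)>8: print(n,"z%.2f x%.1f"%(z,x0),"ymin %.3f"%np.percentile(Q[:,1],2),len(Q))
E
```

```text
[ 0.57792823 -0.16754698  0.40171794] [ 0.57523222 -0.30450568  0.16      ] [ 0.57522334 -0.30495677  0.15920387] [-0.53   0.255  1.255 -0.     1.631 -0.533]
top z0.30 x0.5 ymin -0.259 71
top z0.36 x0.5 ymin -0.263 344
top z0.42 x0.5 ymin -0.255 128
top z0.48 x0.5 ymin -0.270 516
top z0.54 x0.4 ymin -0.263 286
top z0.54 x0.5 ymin -0.273 424
top z0.60 x0.3 ymin -0.220 1647
top z0.60 x0.4 ymin -0.258 4237
top z0.60 x0.5 ymin -0.318 3188
top z0.60 x0.6 ymin -0.279 582
top z0.66 x0.3 ymin -0.165 5220
top z0.66 x0.4 ymin -0.281 834
top z0.66 x0.5 ymin -0.314 2995
top z0.66 x0.6 ymin -0.241 437
top z0.90 x0.6 ymin -0.303 146
scene z0.30 x0.5 ymin -0.264 160
scene z0.30 x0.6 ymin -0.264 164
scene z0.36 x0.5 ymin -0.271 565
scene z0.36 x0.6 ymin -0.268 192
scene z0.42 x0.5 ymin -0.289 532
scene z0.48 x0.5 ymin -0.298 831
scene z0.48 x0.6 ymin -0.291 35
scene z0.54 x0.3 ymin -0.229 680
scene z0.54 x0.4 ymin -0.287 1040
scene z0.54 x0.5 ymin -0.335 652
scene z0.60 x0.3 ymin -0.227 1815
scene z0.60 x0.4 ymin -0.286 2454
scene z0.60 x0.5 ymin -0.336 2425
scene z0.60 x0.6 ymin -0.287 210
scene z0.66 x0.3 ymin -0.167 1073
scene z0.66 x0.4 ymin -0.285 178
scene z0.66 x0.5 ymin -0.319 828
scene z0.66 x0.6 ymin -0.240 113
```

```bash
python3 - <<'E'
from h import *
import pickle
f=pickle.load(open("w5.pkl","rb"));save("w5c",f,(270,180,370,290),5)
E
```

```text
(no output)
```

View pics/w5c.png

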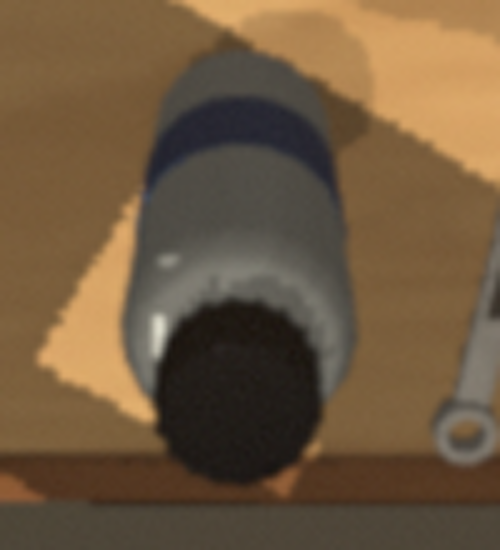

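The cap top face is centred at about (318,261), which gives flask y ≈ -.308 from the wrist and -.313 from the top. I'll use -.311.

```bash
python3 -m creep '{"offset":[[-30,0,0],[-31,0,0],[0,0,0],[0,0,35],[0,0,45],[0,0,45],[0,0,25],[0,0,12],[0,0,0],[0,0,0],[0,0,0],[0,0,0],[0,0,0],[0,0,0],[0,0,0]],"rotation":[[0,0,0],[0,0,0],[0,0,0],[0,0,0],[0,0,0],[0,0,0],[0,0,0],[0,0,0],[0,0,0],[0,0,0],[0,0,0],[0,0,0],[0,0,0],[0,0,0],[0,0,0]],"fingers":[85,85,85,85,85,85,85,85,85,85,43,43,43,43,43]}' 35
```

```text
time_s: 16.98
position: [0.5771, -0.3113, 0.0987]
orientation: [[-0.0, 1.0, 0.001], [1.0, 0.0, -0.001], [-0.001, 0.001, -1.0]]
force: [-2.7, 0.1, 5.6]
grip_width: 0.0489
grip_force: 35.8
```

```bash
python3 -m creep '{"offset":[[0,0,-20],[0,0,-50],[0,0,-50],[0,0,-50],[20,-5,0],[45,-15,0],[50,-17,0],[50,-17,0],[50,-17,0],[50,-17,0],[45,-15,0],[30,-9,0],[12,-3,0],[0,0,0],[0,0,0],[0,0,0]],"rotation":[[0,0,0],[0,0,0],[0,0,0],[0,0,0],[0,0,0],[0,0,0],[0,0,0],[0,0,0],[0,0,0],[0,0,0],[0,0,0],[0,0,0],[0,0,0],[0,0,0],[0,0,0],[0,0,0]],"fingers":[43,43,43,43,43,43,43,43,43,43,43,43,43,43,43,43]}'; python3 - <<'E'
from h import *
f=r.grab_frame("wrist");print(f["world_from_camera"][:3,3]);save("w6",f)
import pickle;pickle.dump(f,open("w6.pkl","wb"))
E
```

```text
time_s: 18.98
position: [0.4622, 0.0401, 0.2677]
orientation: [[0.001, 1.0, -0.0], [1.0, -0.001, -0.0], [-0.0, -0.0, -1.0]]
force: [-0.8, 0.1, -1.7]
grip_width: 0.0488
grip_force: 36.9
[0.46361845 0.12203366 0.40957189]
```

View pics/w6.png

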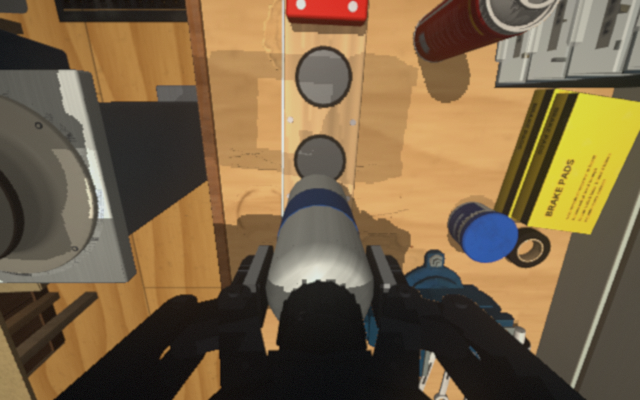

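The flask is held upright. Pad 1 shows at (324,76) and pad 2 at (320,~158), in line with the flask. I'll lower it.

```bash
python3 -m creep '{"offset":[[1,0,35],[0,0,45],[0,0,40],[0,0,20],[0,0,10],[0,0,3],[0,0,0],[0,0,0]],"rotation":[[0,0,0],[0,0,0],[0,0,0],[0,0,0],[0,0,0],[0,0,0],[0,0,0],[0,0,0]],"fingers":[43,43,43,43,43,43,43,43]}'
```

```text
time_s: 20.02
position: [0.4623, 0.0419, 0.1155]
orientation: [[-0.0, 1.0, 0.001], [1.0, 0.0, -0.0], [-0.0, 0.001, -1.0]]
force: [-0.3, -0.3, -1.5]
grip_width: 0.0487
grip_force: 36.9
```

```bash
python3 -m creep '{"offset":[[0,0,1.5],[0,0,0],[0,0,0],[0,0,0],[0,0,0],[0,0,-20],[0,0,-50],[0,0,-60],[0,0,-40],[0,0,-10],[0,0,0],[0,0,0],[0,0,0],[0,0,0],[0,0,0],[0,0,0],[0,0,0],[0,0,0],[0,0,0]],"rotation":[[0,0,0],[0,0,0],[0,0,0],[0,0,0],[0,0,0],[0,0,0],[0,0,0],[0,0,0],[0,0,0],[0,0,-10],[0,0,-10],[0,0,-10],[0,0,-10],[0,0,-10],[0,0,-10],[0,0,-10],[0,0,-10],[0,0,-10],[0,0,0]],"fingers":[43,43,72,72,72,72,72,72,85,85,85,85,85,85,85,85,85,85,85]}'
```

```text
time_s: 22.4
position: [0.4619, 0.0419, 0.2933]
orientation: [[-1.0, 0.0, -0.0], [0.0, 1.0, -0.0], [0.0, -0.0, -1.0]]
force: [-0.0, -0.4, 1.0]
grip_width: 0.0851
grip_force: 0.0
```

```bash
python3 -m creep '{"offset":[[-20,25,0],[-38,38,0],[-40,38,0],[-35,35,0],[-12,11,0],[0,0,0],[0,0,0],[0,0,0]],"rotation":[[0,0,0],[0,0,0],[0,0,0],[0,0,0],[0,0,0],[0,0,0],[0,0,0],[0,0,0]],"fingers":[85,85,85,85,85,85,85,85]}'; python3 - <<'E'
from h import *
f=r.grab_frame("wrist");print(f["world_from_camera"][:3,3]);save("w7",f)
import pickle;pickle.dump(f,open("w7.pkl","wb"))
E
```

```text
time_s: 23.4
position: [0.6064, 0.1884, 0.2938]
orientation: [[-1.0, 0.001, 0.001], [0.001, 1.0, -0.0], [-0.001, -0.0, -1.0]]
force: [-0.8, -0.1, -0.2]
grip_width: 0.085
grip_force: 0.0
[0.52653979 0.1892141  0.43564482]
```

View pics/w7.png

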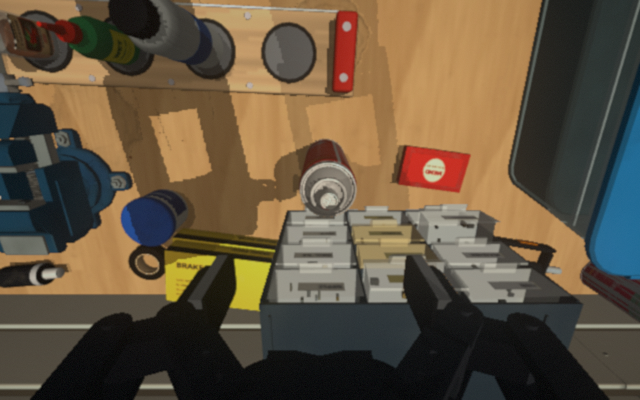

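Jar, oil and flask all stand on their pads at upper left. The aerosol's nozzle is at (329,202) and its shoulder ring at (328,188), just in front of the parts cabinet.

```bash
python3 - <<'E'
from h import *
import pickle
f=pickle.load(open("w7.pkl","rb"))
print(pt(f,329,202,.196),pt(f,329,202),pt(f,328,188,.184),pt(f,288,45+7,.0154))
E
```

```text
[0.60934908 0.19773185 0.196     ] [0.60926619 0.19772332 0.19623987] [0.60032669 0.19714192 0.184     ] [0.46716427 0.14932712 0.0154    ]
```

```bash
python3 - <<'E'
from h import *
import pickle
for n in("w7","top1","scene1"):
    g=pickle.load(open(n+".pkl","rb"));F=200/np.tan(np.radians(g["vfov"])/2);v,u=np.mgrid[:400,:640];d=g["depth"]
    P=np.stack([(u-g["cx"])/F*d,(v-g["cy"])/F*d,d],-1).reshape(-1,3)@g["world_from_camera"][:3,:3].T+g["world_from_camera"][:3,3]
    for a,b in((.06,.17),(.17,.184),(.184,.205)):
        Q=P[(d.ravel()>0)&(P[:,2]>a)&(P[:,2]<b)&(P[:,0]>.55)&(P[:,0]<.65)&(abs(P[:,1]-.19)<.06)]
        print(n,a,len(Q),np.percentile(Q,2,0).round(4),np.percentile(Q,98,0).round(4),Q.mean(0).round(4))
E
```

```text
w7 0.06 1814 [0.5793 0.1717 0.0685] [0.6328 0.223  0.1694] [0.5958 0.1966 0.1477]
w7 0.17 1087 [0.589  0.1789 0.1704] [0.6227 0.2158 0.183 ] [0.6033 0.1972 0.1774]
w7 0.184 318 [0.6    0.19   0.1879] [0.6147 0.2045 0.1981] [0.6066 0.1974 0.1953]
top1 0.06 371 [0.578  0.1658 0.0659] [0.6299 0.2192 0.169 ] [0.5953 0.1856 0.1373]
top1 0.17 139 [0.5876 0.1755 0.1708] [0.6227 0.2106 0.1835] [0.6035 0.1919 0.1773]
top1 0.184 46 [0.5974 0.1837 0.1845] [0.6185 0.2088 0.2001] [0.6061 0.1944 0.1943]
scene1 0.06 434 [0.5766 0.164  0.063 ] [0.6277 0.1995 0.1684] [0.5976 0.1758 0.1197]
scene1 0.17 62 [0.5857 0.1719 0.1705] [0.6202 0.2077 0.1833] [0.6019 0.1877 0.1769]
scene1 0.184 27 [0.5946 0.1801 0.1841] [0.6104 0.2037 0.1993] [0.6036 0.192  0.1927]
```

The depth centroids put the can at about (.606,.1945), so I shift +6 mm in y, descend and grip.

```bash
python3 -m creep '{"offset":[[0,6,20],[0,0,40],[0,0,40],[0,0,30],[0,0,18],[0,0,8],[0,0,0],[0,0,0],[0,0,0],[0,0,0],[0,0,0],[0,0,0]],"rotation":[[0,0,0],[0,0,0],[0,0,0],[0,0,0],[0,0,0],[0,0,0],[0,0,0],[0,0,0],[0,0,0],[0,0,0],[0,0,0],[0,0,0]],"fingers":[85,85,85,85,85,85,85,85,52,52,52,52]}' 40
```

```text
time_s: 24.95
position: [0.6072, 0.1951, 0.1382]
orientation: [[-1.0, -0.001, 0.001], [-0.001, 1.0, 0.0], [-0.001, 0.0, -1.0]]
force: [-0.5, 0.1, 5.1]
grip_width: 0.0546
grip_force: 42.1
```

```bash
python3 -m creep '{"offset":[[0,0,-10],[0,0,-10],[0,0,0],[0,0,0]],"rotation":[[0,0,0],[0,0,0],[0,0,0],[0,0,0]],"fingers":[52,52,52,52]}'; python3 - <<'E'
from h import *
s=r.grab_frame("scene");w=r.grab_frame("wrist")
c=np.hstack([cv2.resize(s["pixels"][80:230,250:400,::-1],(400,400)),cv2.resize(w["pixels"][130:330,210:430,::-1],(400,400))]);cv2.imwrite("pics/m8.png",c)
E
```

```text
time_s: 25.45
position: [0.6067, 0.195, 0.1571]
orientation: [[-1.0, -0.0, -0.0], [-0.0, 1.0, -0.0], [0.0, -0.0, -1.0]]
force: [0.0, 0.0, -3.8]
grip_width: 0.0542
grip_force: 43.1
```

View pics/m8.png

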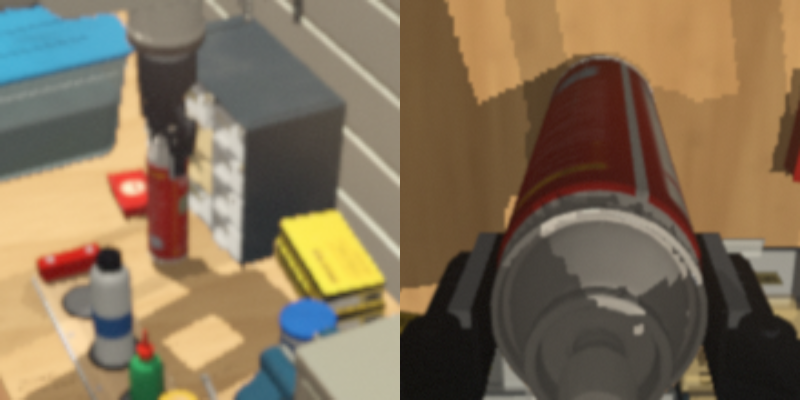

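The can is held upright and clear of the bench. Moving it to pad 1.

```bash
python3 -m creep '{"offset":[[0,0,-20],[10,0,-20],[30,-5,0],[40,-15,0],[36,-17,0],[18,-9,0],[5,-2.5,0],[0,0,0],[0,0,0],[0,0,20],[0,0,13],[0,0,6],[0,0,3],[0,0,0],[0,0,0]],"rotation":[[0,0,0],[0,0,0],[0,0,0],[0,0,0],[0,0,0],[0,0,0],[0,0,0],[0,0,0],[0,0,0],[0,0,0],[0,0,0],[0,0,0],[0,0,0],[0,0,0],[0,0,0]],"fingers":[52,52,52,52,52,52,52,52,52,52,52,52,52,52,52]}'
```

```text
time_s: 27.42
position: [0.468, 0.1464, 0.1557]
orientation: [[-1.0, -0.0, 0.001], [-0.0, 1.0, 0.0], [-0.001, 0.0, -1.0]]
force: [-0.3, -0.0, -2.9]
grip_width: 0.0539
grip_force: 43.4
```

```bash
python3 -m creep '{"offset":[[0,0,1.5],[0,0,1],[0,0,0]],"rotation":[[0,0,0],[0,0,0],[0,0,0]],"fingers":[52,52,52]}'
```

```text
time_s: 27.8
position: [0.4683, 0.1465, 0.1537]
orientation: [[-1.0, -0.001, 0.002], [-0.001, 1.0, 0.0], [-0.002, 0.0, -1.0]]
force: [-0.8, 0.1, 6.7]
grip_width: 0.0538
grip_force: 44.2
```

Contact on the pad. I'll release, rise, and back away to the left.

```bash
python3 -m creep '{"offset":[[0,0,0],[0,0,0],[0,0,0],[0,0,0],[0,0,-15],[0,0,-40],[0,0,-50],[0,0,-40],[30,30,0],[35,50,0],[35,50,0],[30,50,0],[30,50,0],[20,50,0],[20,50,0],[0,0,0],[0,0,0],[0,0,0]],"rotation":[[0,0,0],[0,0,0],[0,0,0],[0,0,0],[0,0,0],[0,0,0],[0,0,0],[0,0,0],[0,0,0],[0,0,0],[0,0,0],[0,0,0],[0,0,0],[0,0,0],[0,0,0],[0,0,0],[0,0,0],[0,0,0]],"fingers":[76,76,76,76,76,80,80,80,80,80,80,80,80,80,80,80,80,80]}'; python3 - <<'E'
from h import *
t=r.grab_frame("top");s=r.grab_frame("scene")
c=np.hstack([cv2.resize(t["pixels"][140:300,165:465,::-1],(500,267)),cv2.resize(s["pixels"][100:300,230:420,::-1],(300,316))[:267]])
cv2.imwrite("pics/m9.png",np.vstack([cv2.resize(t["pixels"][165:275,215:435,::-1],(800,400)),np.pad(cv2.resize(s["pixels"][120:280,240:360,::-1],(150,200)),((0,0),(0,650),(0,0)))]))
import pickle
for n,g in(("top",t),("scene",s)):
    F=200/np.tan(np.radians(g["vfov"])/2);v,u=np.mgrid[:400,:640];d=g["depth"]
    P=np.stack([(u-g["cx"])/F*d,(v-g["cy"])/F*d,d],-1).reshape(-1,3)@g["world_from_camera"][:3,:3].T+g["world_from_camera"][:3,3]
    for k,(x,y,a,b) in dict(aer=(.467,.146,.186,.21),fl=(.462,.041,.168,.185),oil=(.458,-.064,.12,.15),jar=(.453,-.168,.109,.125)).items():
        Q=P[(d.ravel()>0)&(P[:,2]>a)&(P[:,2]<b)&(abs(P[:,0]-x)<.05)&(abs(P[:,1]-y)<.05)]
        print(n,k,len(Q),(Q[:,:2].mean(0)-(x,y)).round(4),Q[:,2].max().round(4))
E
```

```text
time_s: 30.05
position: [0.2682, 0.4756, 0.2984]
orientation: [[-1.0, 0.001, 0.0], [0.001, 1.0, 0.0], [-0.0, 0.0, -1.0]]
force: [-0.1, 0.1, -0.6]
grip_width: 0.0798
grip_force: 0.0
top aer 185 [-0.0008 -0.0018] 0.2099
top fl 124 [-0.0024 -0.0028] 0.1797
top oil 6 [0.0003 0.    ] 0.1371
top jar 217 [0.0001 0.0004] 0.1216
scene aer 88 [-0.0029 -0.0056] 0.2098
scene fl 62 [-0.0048 -0.0061] 0.1788
scene oil 9 [ 0.0006 -0.0005] 0.1372
scene jar 141 [-0.0016 -0.0013] 0.1202
```

View pics/m9.png

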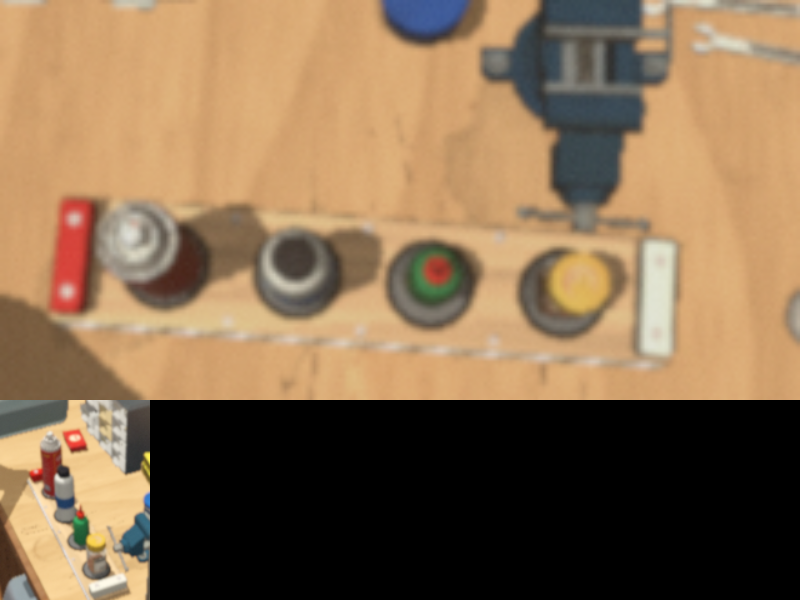

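All four stand upright on their pads, tallest at the red block, each within a few mm of the pad centre. Bystanders look untouched.

```bash
python3 -c "
from station import r
print(r.finish_job())"
```

```text
the job is handed in; nothing more can be done
None
```

The job is handed in: aerosol, flask, oil bottle and jar stand upright on pads 1 to 4, tallest next to the red block, each about 3 mm from its pad's centre by the top camera (up to about 8 mm by the scene camera), with the tub, bell and tin never touched.

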